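# Proof-load the hanging ring of a fused glass panel with a pull balance

### The job

Test the steel hanging ring glued to the glass panel before the panel is hung: lift the blue spring pull balance off its wooden rest, lower its hook down into the ring, and ease it back level and straight away from the panel until you feel the hook seat. Then draw steadily, without snatching, until the red band on the balance's rod has just come fully out of the mouth of the housing, not farther, because that would overload the glue. Keep the balance off the bench and the rest, leave the bottles and jar where they stand, and finish while still holding the load on the mark.

Things in the scene. Friction and masses are not known exactly. Their poses are not given: they have to be found in the camera images.
- balance: Loose spring pull balance, 0.17 to 0.26 kg, in its rest: blue square housing 150 mm long, 24 x 24 mm in section, gripped across its flat sides near the middle; black end caps. Origin: centre of the housing, on its axis. x: along the axis to the mouth and hook; z: upper side (hook tip underneath). A 12 mm round rod with the hook telescopes out of the mouth. Steel tail ring to x = -107 mm.
- mouth (a point): Centre of the open end of the housing where the rod comes out, on the axis, 75 mm ahead of the balance's origin.
- hook (a point): Lowest part of the 4 mm wire hook on the rod; rod home: x = +121, y = 0, z = -18 mm in the balance's frame; moves out with the rod. Shank on the axis from x = 83 to 116 mm, bent down (front at x = 128 mm) and back below itself, tip at x = 115 mm, underside 20 mm below the axis. The opening between shank and return is 14 mm high and open towards the housing.
- plunger (a joint): How far the rod is drawn out, in m: 0 home, hard stop at 0.075. An inner spring draws it back: pull in N = 1 + 250 x value, friction 0.2 N. Black rings at 0.010, 0.020, 0.030, 0.054, 0.064; the 10 mm wide red band begins to show at 0.034 and is just fully out at 0.044 (12 N), the mark.
- hanger: Fixed steel ring lying flat on a strap glued to the panel's upper face. Origin: ring centre, 41 mm above the bench. Inner diameter 30 mm, wire 5 mm. z up; -x points straight away from the panel (pull direction). Board edge 23 mm from the centre at +x. Axis of the balance 9 mm above the ring: rim midway in the hook's opening. A hook centred in the ring seats after about 18 mm towards -x.
- board: Fixed test board, 205 x 190 x 30 mm, with the fused glass panel (180 x 150 x 8 mm) lying on it, its top at 38 mm, between wooden stops 44 mm high. Origin: under the panel's centre, on the bench. -x is the side with the hanging ring, whose centre is 128 mm from the origin.
- rest: Fixed wooden rest, base 150 x 60 x 8 mm, with two saddles 12 mm thick at x = -55 and +55 mm whose seat is 30 mm and whose cheeks are 38 mm above the bench. The balance lies in it along x, hook to +x, axis 42 mm above the bench; it is lifted straight up. Origin: centre of the underside.
- amber_bottle: Amber glass jar with black cap, 68 mm across, 120 mm high, loose; leave it alone. Origin: centre of the underside.
- green_bottle: Green glass bottle, 68 mm across, 160 mm high, loose; leave it alone. Origin: centre of the underside.
- frit_jar: Small clear jar with a metal lid and a paper label, 60 mm across, 75 mm high, loose; leave it alone. Origin: centre of the underside.
There are look-alikes about, which are no part of the job. Leave any yellow look-alike of the balance alone. Several things have the shape of the rest; the one meant has the colours described above.

How it is judged:
On the way, in this order (a step that is already met when the one before it is completed fails the run):
1. the hook's foot is down inside the ring, the rod still home (horizontal distance between hook and hanger below 0.022 m and z of hook in the frame of hanger between -0.02 and -0.004 m and value of joint plunger below 0.003 m), for 0.1 s.
2. the slack is taken up: the hook bears on the ring and the rod begins to come out (contact force between balance and hanger above 0.5 N and value of joint plunger between 0.003 and 0.036 m), for 0.05 s.
At the end, for the whole second after the job is handed in: Through the last second: gripped balance, hook in the ring pulling over 8 N, rod drawn out 41 to 50 mm (mark 44), balance at rest, clear of bench and rest (axis above 38 mm), level and in line with the pull direction to 0.2 rad (value of joint plunger between 0.041 and 0.05 m and contact force between balance and hanger above 8 N and contact force between the fingers and balance above 3 N and horizontal distance between hook and hanger below 0.025 m and z of hook in the frame of hanger below -0.002 m and angle between the x axis of balance and the x axis of hanger, either way round below 0.2 rad and angle between balance's own z axis and vertical below 0.2 rad and height (world z) of balance above 0.038 m and contact force between balance and rest below 0.2 N and linear speed of balance below 0.02 m/s); the arm keeps its last pose, push and grip.
It fails at once if the ring is overloaded: the rod is drawn more than 56 mm (value of joint plunger above 0.056 m).
It fails at once if the rod is snatched out faster than 0.35 m/s (velocity of joint plunger above 0.35 m/s).
It fails at once if a bottle or the jar is shifted more than 20 mm or tipped (distance of any of amber_bottle, green_bottle, frit_jar from where it was at the start of the episode above 0.02 m or angle between any of amber_bottle, green_bottle, frit_jar's own z axis and vertical above 0.3 rad).
It also fails if it takes over 51 s, if anything falls off the work surface, if the arm or the gripper's body presses on something with over 40 N, if the wrist force passes 120 N, or if a joint passes its speed limit or range.

### The arm

A 6-joint arm with a two-finger parallel gripper is mounted at the origin on the work surface. World frame = base frame: x ahead of the robot, y to its left, z up, the work surface at z = 0. Lengths are in m, angles in rad, forces in N, time in s.
With the tool pointing down it reaches from about 0.35 to 0.725 m from the base axis. Payload 6 kg.
Tool frame: the origin (TCP) lies on the mounting face of the last link; the fingertips stand 173 mm ahead of it and the grasp point (between the pads) lies 155 mm ahead of it; x points along the fingers, y is the direction in which the jaws open and shut, and the axes are right-handed (so a half turn about x gives the same grasp; the last joint's range is limited). The gripper opens to 85 mm and grips with 20 to 120 N. Pads are 22 mm wide; open, the fingers measure 114 mm over their backs; the gripper's body (76 mm by 85 mm) begins 54 mm behind the grasp point. The pads swing forward as they close: fully open they stand 13 mm farther back than shut.
Start: joints at [0.334, 0.04, 0.085, 0, -1.615, -0.334], TCP at [0.6, 0, 0.405] pointing down, gripper open.
Joint ranges: [-2.56, 2.56], [-1.29, 2.01], [-1.08, 1.49], [-3.29, 1.98], [-2.81, -0.18], [-2.99, 2.99]. Speed limits (rad/s): [2.57, 2.57, 3.01, 3.14, 3.14, 3.14].

### API

Orientations are given as a 3x3 rotation matrix whose columns are the frame's x, y, z axes.
In Python, from station import robot gives the robot as it stands. The module is installed in compiled form; this text tells all that it offers.
- The arm moves only by the tool jog_arm, never from a script. Its argument "increments" is a list of rows, each an object of numbers: "grip": the gripper command: -1 is fully open, 1 is shut, values between are in proportion; "x", "y", "z": the shift along the tool's x, y, z in mm; "yaw": the turn about the tool's x in degrees. In form: [{"grip": .., "x": .., "y": .., "z": .., "yaw": ..}, ...]. A call has 1 to 8 rows; each row is the pose to reach, as a shift and turn from the pose measured when the call began, along the tool's axes at that moment; what a row does not reach only later rows make up. A row lasts 1/10 s, in which the tool goes at most 50 mm and 8.59 degrees, less where a joint would pass 70% of its speed; a pose out of reach is approached as far as the arm can. A call with a gripper value outside its range is refused whole. The fingers move at their own pace and stop on an object; the grip force is fixed at half the most. Time passes only in rows, so rows that repeat a pose let the fingers close. It gives the time, the measured TCP pose, the force and the opening at its end, in the units of the state.
- robot.state(): the state, without advancing time (a new reading comes with each control period).
- robot.capture(name): name is "scene" or "side" or "wrist"; returns a dict with "img" (384x512x3 uint8, red, green, blue), "z_map" (384x512 float32, m along the optical axis (not along the pixel's ray), 0 where there is no reading), "fx", "fy", "cx", "cy" (pixels), "world_to_cam" (4x4, takes a point from world to camera coordinates). Camera axes: x right, y down, z forward; pixel columns grow to the right and rows downward; lengths in m; the calibration is good to about 2 mm. A picture is of the moment at which its call begins.
- robot.hand_in(): hands the job in, once; it reports no verdict.
Trained networks look in a picture, given as the dict that the camera call returned (one of the last four; its "shot" number tells which), for a name from the list of things; names that differ only in an ending like _2 or _b are one class to them, and where a whole thing is asked for, a point or a joint stands for the part that bears it (a point fixed in the world has none). Each returns a list of dicts, best first, with "confidence" (0 to 1); they miss things now and then, are a little off and sometimes report something else, mostly with a low value. They report only what shows in the picture. A call takes as long as a camera call. They do not tell look-alikes from the thing itself.
- robot.search_frame(label, picture): "box" ([left, top, right, bottom] in pixels, round what is visible of it).
- robot.masks_of(label, picture): "region" (384x512 bool, what is visible of it) and "box" ([left, top, right, bottom] in pixels, round what is visible of it).
- robot.tip_of(label, picture): "position" ([column, row] in pixels: a listed point, or the origin of a listed thing).
The state is a dict: "clock": time; "joint_positions": joint angles; "joint_velocities": joint speeds; "tau": joint torques, N m; "tool_pos": TCP position; "eef_rot": TCP orientation; "ft_force": force on the tool from outside, world axes, zero at the start; "wrist_torque": the same for the moment, N m; "grip_width": opening from 0.0 (shut) to 1.0 (fully open).
Only numpy, scipy, OpenCV 4.12 (cv2) and the standard library are available. Lean on these libraries where they do the work, as an engineer would, in place of code of your own. Each camera call takes 0.05 s, during which the arm holds its last target.

## Working session

There is one attempt and no reset: what is moved stays moved. The work goes in short steps, Python scripts to look and compute and a tool call to move; the robot and the scene stay as the last step left them, time stands still between calls to the robot, and variables do not carry over. Pictures are saved under pics/ and viewed, and the job is handed in when it is done.

Besides the shell and the picture viewer there is one more tool, called after "Emit:" as a command line: name --argument value ..., lists and objects as JSON in quotes. jog_arm: Moves the arm, as the interface text tells. Its arguments: {"type":"object","properties":{"increments":{"type":"array","items":{"type":"object","properties":{"grip":{"type":"number"},"x":{"type":"number"},"y":{"type":"number"},"z":{"type":"number"},"yaw":{"type":"number"}}}}},"required":["increments"]}

```bash
mkdir -p pics; ls; cat > h.py <<'E'
import numpy as np,cv2
from station import robot
def save(c,n): cv2.imwrite('pics/'+n+'.png',c['img'][:,:,::-1])
def unproj(c,u,v,z=None):
    u0,v0=int(round(u)),int(round(v))
    if z is None: z=c['z_map'][v0,u0]
    p=np.array([(u-c['cx'])/c['fx']*z,(v-c['cy'])/c['fy']*z,z,1])
    return (np.linalg.inv(c['world_to_cam'])@p)[:3]
def cloud(c):
    v,u=np.mgrid[0:384,0:512]; z=c['z_map']
    P=np.stack([(u-c['cx'])/c['fx']*z,(v-c['cy'])/c['fy']*z,z,np.ones_like(z)],-1)
    return (P@np.linalg.inv(c['world_to_cam']).T)[...,:3]
E
python3 - <<'E'
from h import *
import pickle
s=robot.state(); print(s)
for n in ['scene','side','wrist']:
    c=robot.capture(n); save(c,n+'0'); pickle.dump(c,open(n+'0.pkl','wb'))
    for l in ['balance','rest','hanger','board']:
        print(n,l,[(np.round(d['position'],1).tolist(),round(d['confidence'],2)) for d in robot.tip_of(l,c)],[(d['box'],round(d['confidence'],2)) for d in robot.search_frame(l,c)])
E
```

```text
pics
{'clock': 0.0, 'joint_positions': array([ 3.33710370e-01,  4.08320357e-02,  8.37844256e-02, -4.77122862e-04,
       -1.61551629e+00, -3.33706193e-01]), 'joint_velocities': array([ 0.00019715, -0.00073634, -0.00044225,  0.00054764, -0.00251802,
        0.00094415]), 'tau': array([-7.27207535e-04, -3.68200672e+01,  3.47413230e+01,  6.93227157e+00,
       -5.48646509e-03, -9.47124363e-06]), 'tool_pos': array([5.99975235e-01, 1.11274061e-04, 4.03649967e-01]), 'eef_rot': array([[-1.82619635e-03, -9.99998332e-01, -2.52033715e-05],
       [-1.28622164e-04, -2.49685236e-05,  9.99999991e-01],
       [-9.99998324e-01,  1.82619957e-03, -1.28576352e-04]]), 'ft_force': array([ 0.10133861, -0.23094487, -0.47156135]), 'wrist_torque': array([ 0.01165134, -0.00030273, -0.02296156]), 'grip_width': 0.9962845849933832}
scene balance [([137.3, 146.1], 0.93), ([194.7, 176.9], 0.76), ([216.6, 135.8], 0.6), ([329.0, 267.8], 0.55)] [([116.5, 128.2, 151.9, 175.4], 0.98), ([193.6, 128.7, 239.6, 152.1], 0.92), ([169.7, 173.3, 222.9, 183.6], 0.86)]
scene rest [([198.7, 188.3], 0.83), ([293.4, 157.2], 0.73)]
[... 299 characters left out ...]
 155.1], 0.69), ([283.3, 174.5], 0.65)] [([313.8, 148.0, 352.0, 165.2], 0.8), ([323.3, 177.3, 342.9, 215.5], 0.75), ([272.4, 161.9, 290.8, 187.3], 0.55)]
side rest [([294.6, 240.9], 0.65)] [([275.0, 165.5, 299.8, 190.6], 0.82), ([275.5, 219.7, 314.2, 257.7], 0.73), ([272.9, 162.2, 291.4, 188.6], 0.53)]
side hanger [([222.0, 249.4], 0.62)] [([203.7, 253.5, 224.8, 270.5], 0.54)]
side board [([198.0, 292.2], 0.72)] [([148.1, 248.1, 247.5, 327.2], 0.56)]
wrist balance [] []
wrist rest [([429.5, 155.0], 0.87)] [([400.3, 99.1, 485.2, 206.4], 0.64)]
wrist hanger [([317.5, 281.7], 0.7)] [([304.3, 272.9, 329.6, 325.0], 0.89)]
wrist board [([307.5, 331.2], 0.72)] [([254.0, 272.3, 348.4, 352.0], 0.84)]
```

View pics/scene0.png

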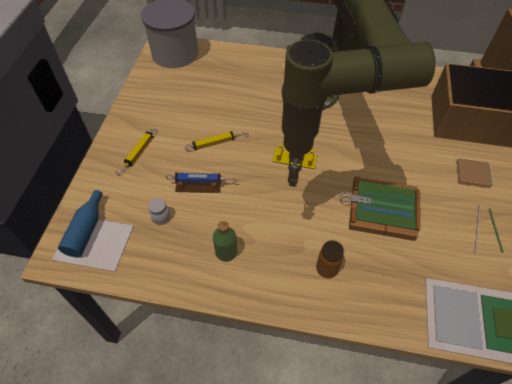

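View pics/side0.png

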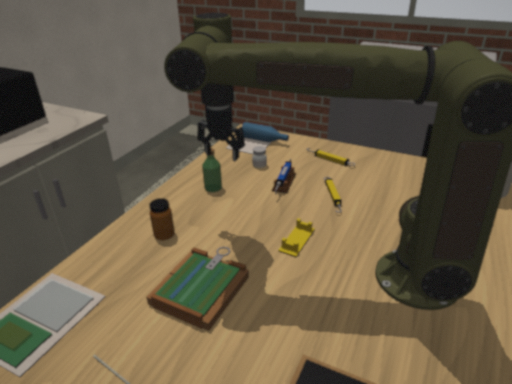

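View pics/wrist0.png

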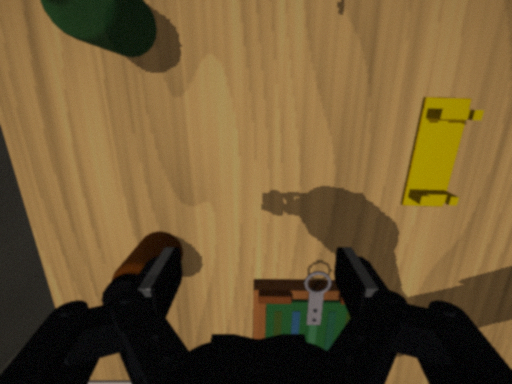

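The scene view shows three balances. The blue one in the brown rest is at (198,179). The yellow look-alikes are at (137,147) and (214,140), and there is an empty yellow rest at (295,157). The ring is at about (346,199). Blue housing in a wooden rest fits the description, so I'll check it in a crop.

```bash
python3 - <<'E'
from h import *
import pickle
c=pickle.load(open('scene0.pkl','rb')); s=pickle.load(open('side0.pkl','rb')); w=pickle.load(open('wrist0.pkl','rb'))
a=cv2.resize(c['img'][150:215,150:260],None,fx=7,fy=7,interpolation=cv2.INTER_CUBIC)
cv2.imwrite('pics/crop1.png',a[:,:,::-1])
b=cv2.resize(c['img'][170:245,330:430],None,fx=7,fy=7,interpolation=cv2.INTER_CUBIC)
cv2.imwrite('pics/crop2.png',b[:,:,::-1])
for n,c in (('scene',c),('side',s),('wrist',w)):
    P=cloud(c); hsv=cv2.cvtColor(c['img'],cv2.COLOR_RGB2HSV)
    print(n,'cam',np.linalg.inv(c['world_to_cam'])[:3,3])
    m=(hsv[...,0]>105)&(hsv[...,0]<128)&(hsv[...,1]>120)&(P[...,2]>.02)&(P[...,2]<.07)
    k,L,st,ce=cv2.connectedComponentsWithStats(m.astype(np.uint8))
    for i in range(1,k):
        if st[i,4]>40:
            Q=P[L==i]; t=Q[Q[:,2]>np.percentile(Q[:,2],60)]
            print(st[i],Q.mean(0),Q.min(0),Q.max(0)); 
            mu=Q[:,:2].mean(0);e=np.linalg.svd(Q[:,:2]-mu,full_matrices=False)[2][0];print(np.degrees(np.arctan2(e[1],e[0])))
for (u,v) in [(198,179),(236,182),(346,199),(385,208),(330,262),(226,241),(158,210)]:
    print((u,v),unproj(pickle.load(open('scene0.pkl','rb')),u,v))
E
```

```text
scene cam [1.33043595 0.02891815 1.19264928]
[177 173  41   7 141] [ 0.53458157 -0.31563501  0.05211816] [ 0.51348344 -0.38158918  0.04422031] [ 0.55317637 -0.25107361  0.05801861]
99.31987382800659
side cam [0.01431261 0.92846513 0.81273619]
[279 163  11  18  67] [ 0.52207116 -0.30516135  0.05195923] [ 0.50624057 -0.3778411   0.03950927] [ 0.54268075 -0.24294719  0.05804749]
99.37824217707207
wrist cam [ 0.60091976 -0.08197753  0.37484607]
(198, 179) [ 0.54169434 -0.31115327  0.04826177]
(236, 182) [ 0.4954783  -0.1960731  -0.00180232]
(346, 199) [ 0.49595191  0.17431916 -0.0015068 ]
(385, 208) [0.53244061 0.29255045 0.03445493]
(330, 262) [0.7821331  0.13318354 0.09836799]
(226, 241) [ 0.77807516 -0.15955287  0.10981706]
(158, 210) [ 0.69473791 -0.39284519  0.07341736]
```

View pics/crop1.png

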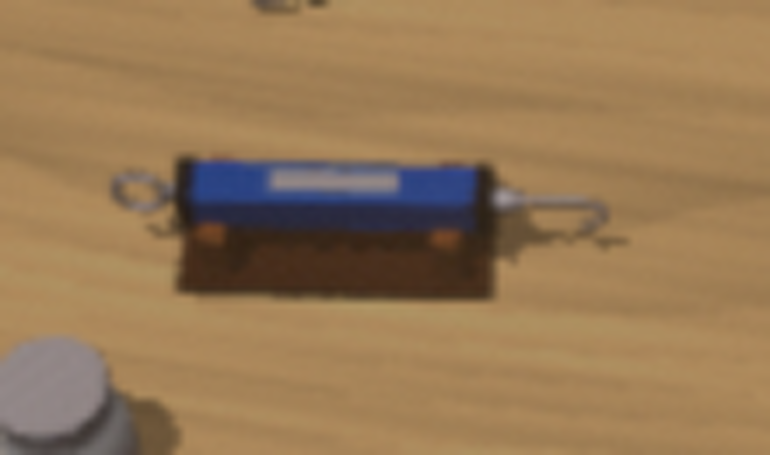

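View pics/crop2.png

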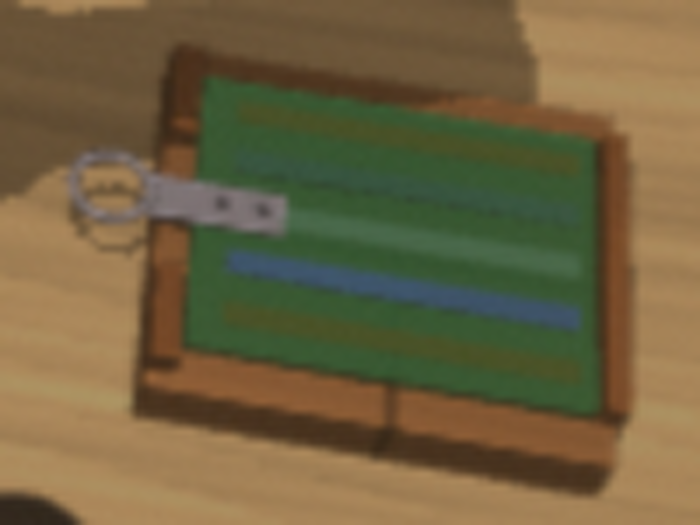

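The crop shows the blue balance in the brown wooden rest, hook end to the right (about (237,181) in the full scene), so this is the one meant. The ring is at about (345,197). Next I'll refine both poses.

```bash
cat >> h.py <<'E'
def onplane(c,u,v,z):
    M=np.linalg.inv(c['world_to_cam']);o=M[:3,3];d=M[:3,:3]@np.array([(u-c['cx'])/c['fx'],(v-c['cy'])/c['fy'],1])
    return o+d*(z-o[2])/d[2]
def proj(c,p):
    q=c['world_to_cam']@np.append(p,1); return c['fx']*q[0]/q[2]+c['cx'],c['fy']*q[1]/q[2]+c['cy']
E
python3 - <<'E'
from h import *
import pickle
w=pickle.load(open('wrist0.pkl','rb'));c=pickle.load(open('scene0.pkl','rb'))
print(np.round(w['world_to_cam'],3),w['fx'])
print('scene ring',onplane(c,345,196.7,.041),'end strap',onplane(c,370,201,.04))
a=cv2.resize(w['img'][240:345,230:360],None,fx=6,fy=6,interpolation=cv2.INTER_CUBIC)
cv2.imwrite('pics/crop3.png',a[:,:,::-1])
P=cloud(w); m=(P[...,2]>.033)&(P[...,2]<.06); m[:, :230]=0;m[:,350:]=0;m[:250]=0
hsv=cv2.cvtColor(w['img'],cv2.COLOR_RGB2HSV)
g=m&(hsv[...,1]<70); Q=P[g]; print(len(Q),Q.mean(0),Q.min(0),Q.max(0))
mu=Q[:,:2].mean(0);e=np.linalg.svd(Q[:,:2]-mu,full_matrices=False)[2][0];print(np.degrees(np.arctan2(e[1],e[0])))
E
```

```text
[[-1.     0.    -0.     0.601]
 [-0.     0.947  0.322 -0.043]
 [ 0.     0.322 -0.947  0.381]
 [ 0.     0.     0.     1.   ]] 268.8268359476879
scene ring [0.51741428 0.16542257 0.041     ] end strap [0.51848975 0.24429628 0.04      ]
693 [0.51439582 0.20184152 0.04266406] [0.49467335 0.14843588 0.03392663] [0.53344223 0.25026399 0.04592241]
89.73664085142107
```

View pics/crop3.png

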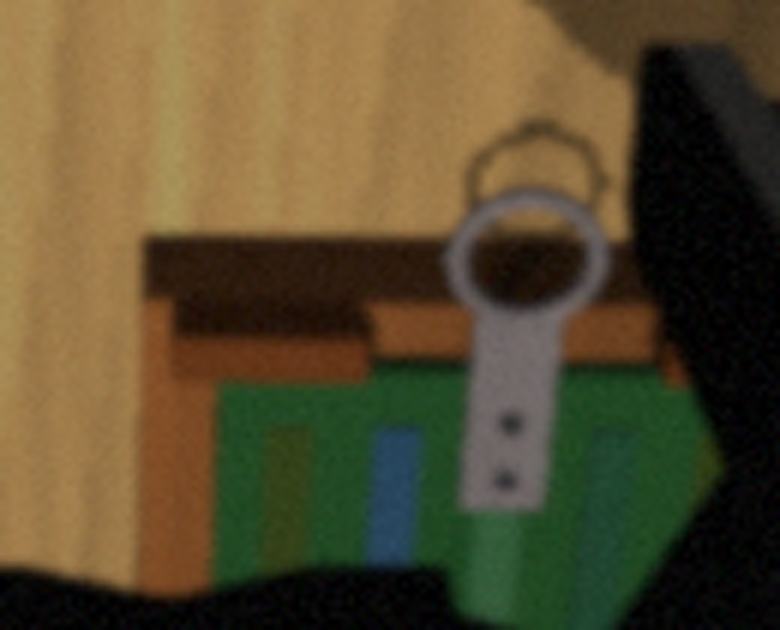

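```bash
python3 - <<'E'
from h import *
import pickle
w=pickle.load(open('wrist0.pkl','rb'));c=pickle.load(open('scene0.pkl','rb'))
for u,v in [(526,253),(528,188),(444,253),(609,253),(512,423),(506,480),(502,512),(145,238),(655,243),(175,383)]:
    z=.041 if u not in(145,655) else .03
    print(u,v,onplane(w,230+u/6,240+v/6,z))
# board pts scene
for u,v in [(105,187),(222,203),(262,209),(615,130),(165,58),(145,378)]:
    print(u,v,onplane(c,330+u/7,170+v/7,.041))
E
```

```text
526 253 [0.51271534 0.16846119 0.041     ]
528 188 [0.51357246 0.1497532  0.041     ]
444 253 [0.53287981 0.16846749 0.041     ]
609 253 [0.49230619 0.16845481 0.041     ]
512 423 [0.51259037 0.22023397 0.041     ]
506 480 [0.51288548 0.23858165 0.041     ]
502 512 [0.51322037 0.249114   0.041     ]
145 238 [0.60657792 0.17223031 0.03      ]
655 243 [0.47733771 0.17369123 0.03      ]
175 383 [0.59897421 0.20769632 0.041     ]
105 187 [0.51746933 0.16542636 0.041     ]
222 203 [0.51640169 0.21805301 0.041     ]
262 209 [0.51632891 0.23596221 0.041     ]
615 130 [0.44214043 0.39361103 0.041     ]
165 58 [0.43909763 0.18798305 0.041     ]
145 378 [0.61497879 0.18946791 0.041     ]
```

Emit:
jog_arm --increments '[{"grip": -1, "x": 0, "y": 10, "z": -45, "yaw": -2}, {"grip": -1, "x": 10, "y": 20, "z": -90, "yaw": -4}, {"grip": -1, "x": 20, "y": 30, "z": -135, "yaw": -6}, {"grip": -1, "x": 30, "y": 40, "z": -180, "yaw": -9}, {"grip": -1, "x": 40, "y": 50, "z": -225, "yaw": -9}, {"grip": -1, "x": 50, "y": 60, "z": -270, "yaw": -9}, {"grip": -1, "x": 50, "y": 72, "z": -312, "yaw": -9}, {"grip": -1, "x": 50, "y": 72, "z": -312, "yaw": -9}]'

```text
clock: 2.15
tool_pos: [0.5262, -0.3161, 0.3539]
eef_rot: [[-0.002, -0.988, -0.151], [-0.001, -0.151, 0.988], [-1.0, 0.002, -0.0]]
ft_force: [-0.4, -0.4, 0.2]
grip_width: 0.997
```

```bash
python3 - <<'E'
from h import *
import pickle
s=robot.state();print(s['clock'],s['tool_pos'],np.round(s['eef_rot'],4))
c=robot.capture('wrist'); save(c,'w1'); pickle.dump(c,open('w1.pkl','wb'))
for l in ['balance','mouth','hook']: print(l,[(d['position'],d['confidence']) for d in robot.tip_of(l,c)])
P=cloud(c); hsv=cv2.cvtColor(c['img'],cv2.COLOR_RGB2HSV)
m=(hsv[...,0]>105)&(hsv[...,0]<128)&(hsv[...,1]>120)&(P[...,2]>.046)&(P[...,2]<.062)
m=cv2.morphologyEx(m.astype(np.uint8),cv2.MORPH_OPEN,np.ones((3,3)))>0
Q=P[m]; print(len(Q),Q.mean(0),Q.min(0),Q.max(0)); r=cv2.minAreaRect(Q[:,:2].astype(np.float32)*1000);print(r)
E
```

```text
2.15 [ 0.52617766 -0.3161209   0.35393635] [[-1.900e-03 -9.885e-01 -1.512e-01]
 [-5.000e-04 -1.512e-01  9.885e-01]
 [-1.000e+00  2.000e-03 -2.000e-04]]
balance [([256.3, 185.3], 0.81), ([407.8, 197.8], 0.62)]
mouth [([255.1, 240.2], 0.92), ([422.7, 248.6], 0.89)]
hook [([254.2, 268.8], 0.67), ([258.8, 181.0], 0.62), ([414.8, 279.6], 0.49)]
2010 [ 0.53138125 -0.32199393  0.05481041] [ 0.50989515 -0.3819364   0.05100566] [ 0.55174784 -0.24761584  0.05722414]
((530.583740234375, -314.4407958984375), (23.29403305053711, 133.68777465820312), 9.164457321166992)
```

View pics/w1.png

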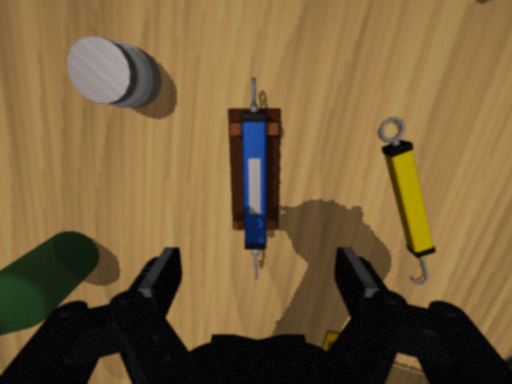

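The wrist view shows the blue balance at (255,180), in line between the jaws with its hook end at (255,270). The yellow look-alike is at (410,200). Measured top is 54.8 mm against 54 mm expected, and the blue section is 23 mm wide, so the measurement holds. Descending.

Emit:
jog_arm --increments '[{"grip": -1, "x": 40, "y": -4.5, "z": 1, "yaw": -0.5}, {"grip": -1, "x": 80, "y": -4.5, "z": 1, "yaw": -0.5}, {"grip": -1, "x": 115, "y": -4.5, "z": 1, "yaw": -0.5}, {"grip": -1, "x": 140, "y": -4.5, "z": 1, "yaw": -0.5}, {"grip": -1, "x": 152, "y": -4.5, "z": 1, "yaw": -0.5}, {"grip": -1, "x": 158, "y": -4.5, "z": 1, "yaw": -0.5}, {"grip": -1, "x": 158, "y": -4.5, "z": 1, "yaw": -0.5}, {"grip": -1, "x": 158, "y": -4.5, "z": 1, "yaw": -0.5}]'

```text
clock: 3.15
tool_pos: [0.5332, -0.3097, 0.1986]
eef_rot: [[0.003, -0.986, -0.166], [-0.001, -0.166, 0.986], [-1.0, -0.002, -0.001]]
ft_force: [0.2, -1.0, 0.2]
grip_width: 0.994
```

```bash
python3 - <<'E'
from h import *
import pickle
c=robot.capture('wrist'); save(c,'w2')
P=cloud(c); hsv=cv2.cvtColor(c['img'],cv2.COLOR_RGB2HSV)
m=(hsv[...,0]>105)&(hsv[...,0]<128)&(hsv[...,1]>120)&(P[...,2]>.046)&(P[...,2]<.062)
m=cv2.morphologyEx(m.astype(np.uint8),cv2.MORPH_OPEN,np.ones((3,3)))>0
Q=P[m]; print(len(Q),Q.mean(0),Q.min(0),Q.max(0)); r=cv2.minAreaRect(Q[:,:2].astype(np.float32)*1000);print(r)
E
```

```text
7229 [ 0.53463449 -0.34044416  0.0547788 ] [ 0.51231692 -0.38183326  0.05089572] [ 0.5519607  -0.2694771   0.05715765]
((532.1038818359375, -325.5918884277344), (24.098346710205078, 111.32546997070312), 8.979888916015625)
```

View pics/w2.png

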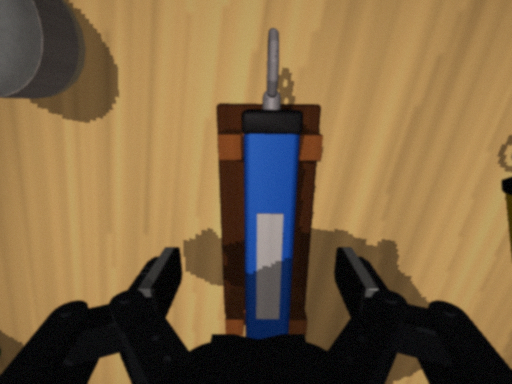

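Emit:
jog_arm --increments '[{"grip": -1, "x": 2, "y": 3.5, "z": -4.5, "yaw": 0.5}, {"grip": -1, "x": 2, "y": 3.5, "z": -4.5, "yaw": 0.5}, {"grip": -1, "x": 2, "y": 3.5, "z": -4.5, "yaw": 0.5}]'

```text
clock: 3.5
tool_pos: [0.5304, -0.3152, 0.1971]
eef_rot: [[0.003, -0.988, -0.157], [-0.001, -0.157, 0.988], [-1.0, -0.003, -0.002]]
ft_force: [1.0, -0.4, 0.3]
grip_width: 1.003
```

Emit:
jog_arm --increments '[{"grip": 1, "x": 0, "y": 0, "z": 0}, {"grip": 1, "x": 0, "y": 0, "z": 0}, {"grip": 1, "x": 0, "y": 0, "z": 0}, {"grip": 1, "x": 0, "y": 0, "z": 0}, {"grip": 1, "x": 0, "y": 0, "z": 0}, {"grip": 1, "x": 0, "y": 0, "z": 0}, {"grip": 1, "x": 0, "y": 0, "z": 0}, {"grip": 1, "x": 0, "y": 0, "z": 0}]'

```text
$.increments[0]: bad value
```

```bash
python3 - <<'E'
from h import *
c=robot.capture('wrist'); save(c,'w3')
s=robot.state();print(s['ft_force'],s['grip_width'])
E
```

```text
[-0.48515945  0.07777321 -0.32119028] 1.0029262878937868
```

View pics/w3.png

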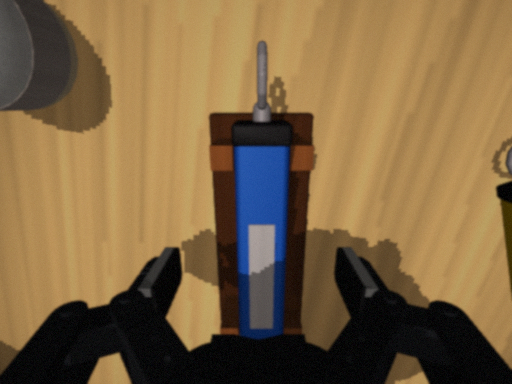

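The balance is centred between the jaws (column 262, against a jaw centre of 259). The call was refused because it left out yaw, so I'll send every field.

Emit:
jog_arm --increments '[{"grip": 1, "x": 0, "y": 0, "z": 0, "yaw": 0}, {"grip": 1, "x": 0, "y": 0, "z": 0, "yaw": 0}, {"grip": 1, "x": 0, "y": 0, "z": 0, "yaw": 0}, {"grip": 1, "x": 0, "y": 0, "z": 0, "yaw": 0}, {"grip": 1, "x": 0, "y": 0, "z": 0, "yaw": 0}, {"grip": 1, "x": 0, "y": 0, "z": 0, "yaw": 0}, {"grip": 1, "x": 0, "y": 0, "z": 0, "yaw": 0}, {"grip": 1, "x": 0, "y": 0, "z": 0, "yaw": 0}]'

```text
clock: 4.35
tool_pos: [0.5304, -0.315, 0.1971]
eef_rot: [[0.003, -0.988, -0.157], [-0.001, -0.157, 0.988], [-1.0, -0.003, -0.002]]
ft_force: [-0.5, -0.1, 1.2]
grip_width: 0.27
```

Emit:
jog_arm --increments '[{"grip": 1, "x": -5, "y": 0, "z": 0, "yaw": 0}, {"grip": 1, "x": -15, "y": 0, "z": 0, "yaw": 0}, {"grip": 1, "x": -30, "y": 0, "z": 0, "yaw": 0}, {"grip": 1, "x": -50, "y": 0, "z": 0, "yaw": 0}, {"grip": 1, "x": -70, "y": 0, "z": 0, "yaw": 0}, {"grip": 1, "x": -80, "y": 0, "z": 0, "yaw": 3}, {"grip": 1, "x": -80, "y": 0, "z": 0, "yaw": 6}, {"grip": 1, "x": -80, "y": 0, "z": 0, "yaw": 9}]'

```text
clock: 5.15
tool_pos: [0.5303, -0.315, 0.2792]
eef_rot: [[0.006, -1.0, 0.002], [-0.002, 0.002, 1.0], [-1.0, -0.006, -0.002]]
ft_force: [-1.1, -1.0, -1.3]
grip_width: 0.27
```

```bash
python3 - <<'E'
from h import *
c=robot.capture('wrist'); save(c,'w4')
s=robot.state();print(s['tool_pos'],s['ft_force'],s['grip_width'])
for n in ('scene','side'):
  c=robot.capture(n)
  print(n,[(np.round(d['position'],1),d['confidence']) for d in robot.tip_of('hook',c)],[(np.round(d['position'],1),d['confidence']) for d in robot.tip_of('mouth',c)])
  for l in ['hook','mouth']:
    for d in robot.tip_of(l,c): print(l,np.round(onplane(c,*d['position'],.122-(.018 if l=='hook' else 0)),4))
E
```

```text
[ 0.53021479 -0.31498453  0.27877721] [ 0.2133605   0.30040391 -2.52198182] 0.2704875461346979
scene [(array([329.9, 263.8]), 0.71), (array([116.8, 173.1]), 0.51), (array([231.8, 172.4]), 0.45), (array([245.4, 134. ]), 0.38)] [(array([128. , 165.2]), 0.97), (array([234.2, 131.9]), 0.57), (array([219.6, 164.1]), 0.56)]
hook [0.7904 0.1329 0.104 ]
hook [ 0.6052 -0.5514  0.104 ]
hook [ 0.5356 -0.1969  0.104 ]
hook [ 0.3696 -0.1871  0.104 ]
mouth [ 0.5814 -0.5187  0.122 ]
mouth [ 0.3832 -0.2218  0.122 ]
mouth [ 0.524  -0.2378  0.122 ]
side [(array([334. , 207.8]), 0.59), (array([274.2, 174.6]), 0.39)] [(array([314.8, 152.6]), 0.72), (array([340. , 202.3]), 0.7), (array([276.1, 163.3]), 0.5)]
hook [ 0.2687 -0.0843  0.104 ]
hook [ 0.514  -0.1915  0.104 ]
mouth [ 0.4322 -0.3713  0.122 ]
mouth [ 0.2548 -0.0939  0.122 ]
mouth [ 0.5277 -0.238   0.122 ]
```

View pics/w4.png

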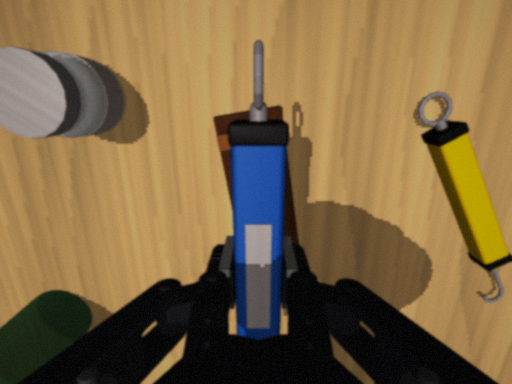

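The balance is gripped and level (housing at (259,200), hook at (259,60)). Carrying it over towards the ring.

Emit:
jog_arm --increments '[{"grip": 1, "x": 0, "y": 2, "z": 25, "yaw": 0}, {"grip": 1, "x": 0, "y": 4, "z": 70, "yaw": 0}, {"grip": 1, "x": 0, "y": 7, "z": 118, "yaw": 0}, {"grip": 1, "x": 0, "y": 10, "z": 166, "yaw": 0}, {"grip": 1, "x": 0, "y": 13, "z": 214, "yaw": 0}, {"grip": 1, "x": 0, "y": 16, "z": 262, "yaw": 0}, {"grip": 1, "x": 0, "y": 16, "z": 310, "yaw": 0}, {"grip": 1, "x": 0, "y": 16, "z": 340, "yaw": 0}]'

```text
clock: 6.5
tool_pos: [0.5134, 0.0278, 0.277]
eef_rot: [[0.004, -1.0, -0.003], [-0.0, -0.003, 1.0], [-1.0, -0.004, -0.0]]
ft_force: [0.9, 0.4, -1.9]
grip_width: 0.272
```

Emit:
jog_arm --increments '[{"grip": 1, "x": 0, "y": 0, "z": 0, "yaw": 0}, {"grip": 1, "x": 0, "y": 0, "z": 0, "yaw": 0}]'

```text
clock: 6.7
tool_pos: [0.5133, 0.0285, 0.2772]
eef_rot: [[0.004, -1.0, -0.005], [-0.0, -0.005, 1.0], [-1.0, -0.004, -0.0]]
ft_force: [0.8, -0.6, -2.2]
grip_width: 0.268
```

```bash
python3 - <<'E'
from h import *
import pickle
s=robot.state();print(s['clock'],s['tool_pos'],s['ft_force'],s['grip_width'],np.round(s['eef_rot'],4))
for n,b in (('scene',(160,290,230,420)),('side',(200,180,310,310))):
  c=robot.capture(n);pickle.dump(c,open(n+'5.pkl','wb'))
  a=cv2.resize(c['img'][b[0]:b[2],b[1]:b[3]],None,fx=6,fy=6,interpolation=cv2.INTER_CUBIC);cv2.imwrite('pics/%s5.png'%n,a[:,:,::-1])
E
```

```text
6.7 [0.51334541 0.02850845 0.27721638] [ 0.8129071  -0.61843669 -2.19182186] 0.2682146312756809 [[ 4.5e-03 -1.0e+00 -5.1e-03]
 [-3.0e-04 -5.1e-03  1.0e+00]
 [-1.0e+00 -4.5e-03 -4.0e-04]]
```

View pics/scene5.png

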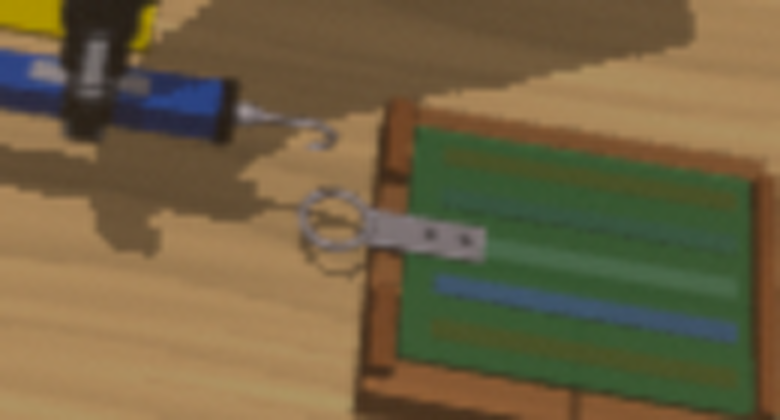

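View pics/side5.png

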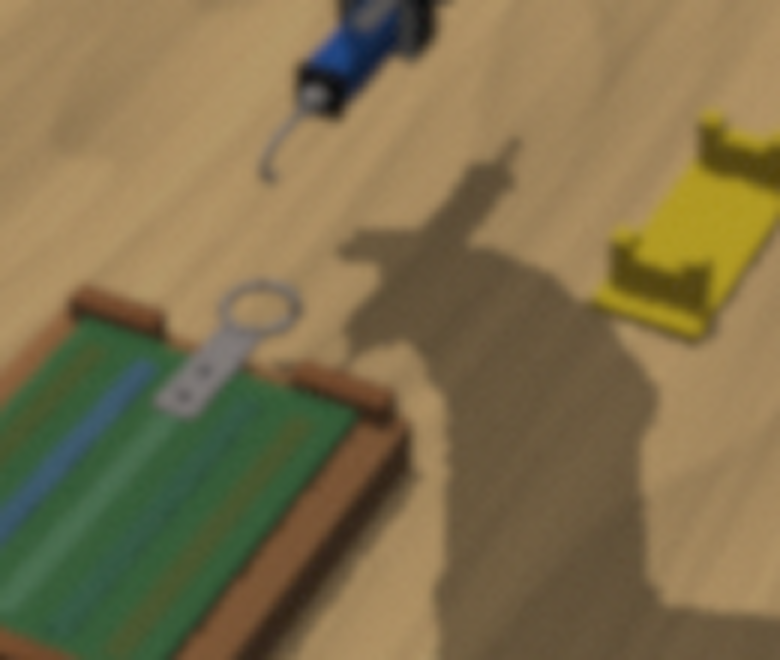

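```bash
python3 - <<'E'
from h import *
import pickle
c=pickle.load(open('scene5.pkl','rb'));s=pickle.load(open('side5.pkl','rb'))
def tri(a,b):
    A=[];B=[]
    for cam,(u,v) in((c,a),(s,b)):
        M=cam['world_to_cam'];K=np.array([[cam['fx'],0,cam['cx']],[0,cam['fy'],cam['cy']],[0,0,1]]);Pm=K@M[:3]
        for r,t in((0,u),(1,v)): q=t*Pm[2]-Pm[r];A.append(q[:3]);B.append(-q[3])
    x=np.linalg.lstsq(np.array(A),np.array(B),rcond=None)[0];return x
f=lambda u,v,b:(b[1]+u/6-.42,b[0]+v/6-.42)
S=(160,290);D=(200,180)
print('ring',tri(f(338,219,S),f(261,307,D)),onplane(c,*f(338,219,S),.041),onplane(s,*f(261,307,D),.041))
print('strap holes',onplane(c,*f(430,234,S),.041),onplane(c,*f(464,240,S),.041),onplane(s,*f(205,371,D),.041),onplane(s,*f(181,398,D),.041))
for p in [(.5133,.1505,.104),(.5133,.1445,.102),(.5133,.1575,.113)]:
    for cam,b in((c,S),(s,D)):
        u,v=proj(cam,p);print(p,(u+.42-b[1])*6,(v+.42-b[0])*6)
print('mouthcaps tri', tri(f(233,111,S),f(318,92,D)))
print('hook tri', tri(f(325,147,S),f(267,178,D)))
E
```

```text
ring [0.51340667 0.16745055 0.04073174] [0.51448236 0.16811475 0.041     ] [0.51277728 0.16649854 0.041     ]
strap holes [0.5150633  0.21652112 0.041     ] [0.51556877 0.23431867 0.041     ] [0.51350485 0.21658994 0.041     ] [0.51395332 0.23685773 0.041     ]
(0.5133, 0.1505, 0.104) 324.4502743431682 143.1445069188622
(0.5133, 0.1505, 0.104) 269.0199634872061 183.15969863812842
(0.5133, 0.1445, 0.102) 312.05376506048776 143.65105069842173
(0.5133, 0.1445, 0.102) 275.6666967382196 179.43672438167732
(0.5133, 0.1575, 0.113) 341.1936904879484 134.9260447169733
(0.5133, 0.1575, 0.113) 260.3061454149446 176.15645718506045
mouthcaps tri [0.51487131 0.10067236 0.12279217]
hook tri [0.51567729 0.15012422 0.10522377]
```

Triangulated, the ring is at (0.5134, 0.1675, 0.0407) and the hook foot at (0.515, 0.150, 0.105). Both agree with the given sizes: ring height 41 mm, and the hook 121 mm ahead of the grasp. I'll move above the ring, still clear of it, then look again.

Emit:
jog_arm --increments '[{"grip": 1, "x": 0, "y": 0.5, "z": 9, "yaw": 0}, {"grip": 1, "x": 0, "y": 1, "z": 17.5, "yaw": 0}, {"grip": 1, "x": 10, "y": 1, "z": 17.5, "yaw": 0}, {"grip": 1, "x": 25, "y": 1, "z": 17.5, "yaw": 0}, {"grip": 1, "x": 38, "y": 1, "z": 17.5, "yaw": 0}, {"grip": 1, "x": 44, "y": 1, "z": 17.5, "yaw": 0}, {"grip": 1, "x": 44, "y": 1, "z": 17.5, "yaw": 0}, {"grip": 1, "x": 44, "y": 1, "z": 17.5, "yaw": 0}]'

```text
clock: 7.6
tool_pos: [0.5127, 0.0446, 0.2332]
eef_rot: [[0.004, -1.0, -0.003], [-0.001, -0.003, 1.0], [-1.0, -0.004, -0.001]]
ft_force: [-0.1, -1.0, -1.3]
grip_width: 0.271
```

```bash
cat > look.py <<'E'
from h import *
import pickle,sys
k=sys.argv[1]
s=robot.state();print(s['clock'],s['tool_pos'],s['ft_force'],s['grip_width'],np.round(s['eef_rot'],4).tolist())
out=[]
for n,b in (('scene',(170,290,225,390)),('side',(205,190,275,275))):
  c=robot.capture(n);pickle.dump(c,open(n+k+'.pkl','wb'))
  f=750/(b[3]-b[1]) if n=='scene' else 8
  a=cv2.resize(c['img'][b[0]:b[2],b[1]:b[3]],None,fx=8 if n=='side' else 7.5,fy=8 if n=='side' else 7.5,interpolation=cv2.INTER_CUBIC);cv2.imwrite('pics/%s%s.png'%(n,k),a[:,:,::-1])
E
python3 look.py 6
```

```text
7.6 [0.51270518 0.04456147 0.23319024] [-0.0632574  -1.00202666 -1.33843419] 0.27089557739236203 [[0.0044, -1.0, -0.0026], [-0.001, -0.0026, 1.0], [-1.0, -0.0044, -0.001]]
```

View pics/scene6.png

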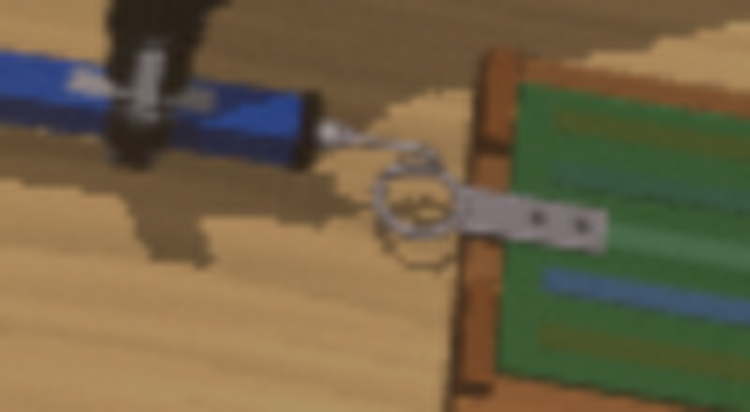

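View pics/side6.png

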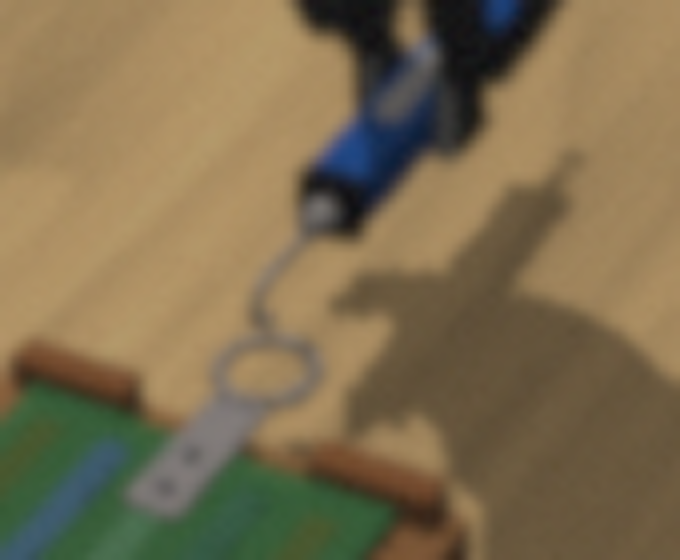

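```bash
python3 - <<'E'
from h import *
import pickle
c=pickle.load(open('scene6.pkl','rb'));s=pickle.load(open('side6.pkl','rb'))
print('scene ring',onplane(c,290+418/7.5-.43,170+200/7.5-.43,.041),'side ring',onplane(s,190+268/8-.44,205+370/8-.44,.041))
for z in (.058,.060,.062):
  print(z,'hook scene',onplane(c,290+424/7.5-.43,170+167/7.5-.43,z),'side',onplane(s,190+262/8-.44,205+318/8-.44,z))
for p in [(.5135,.1665,.0602),(.5135,.1605,.058)]:
  u,v=proj(c,p);print((u+.43-290)*7.5,(v+.43-170)*7.5); u,v=proj(s,p);print((u+.44-190)*8,(v+.44-205)*8)
E
```

```text
scene ring [0.51544806 0.16624816 0.041     ] side ring [0.51268976 0.16676235 0.041     ]
0.058 hook scene [0.51015962 0.16555035 0.058     ] side [0.51794276 0.15993359 0.058     ]
0.06 hook scene [0.51160549 0.16530951 0.06      ] side [0.51660817 0.16197015 0.06      ]
0.062 hook scene [0.51305136 0.16506867 0.062     ] side [0.51527358 0.16400671 0.062     ]
426.62492620494174 170.81113685481952
263.0849520580441 327.39763687533787
411.3961833480849 171.5844871736764
271.96846128136895 322.33367593781486
```

The hook foot is at (0.514, 0.165) and the ring at (0.514, 0.167), within about 2 mm. Lowering.

Emit:
jog_arm --increments '[{"grip": 1, "x": 5, "y": 0, "z": 1, "yaw": 0}, {"grip": 1, "x": 12, "y": 0, "z": 1, "yaw": 0}, {"grip": 1, "x": 20, "y": 0, "z": 1, "yaw": 0}, {"grip": 1, "x": 26, "y": 0, "z": 1, "yaw": 0}, {"grip": 1, "x": 29, "y": 0, "z": 1, "yaw": 0}, {"grip": 1, "x": 29, "y": 0, "z": 1, "yaw": 0}, {"grip": 1, "x": 29, "y": 0, "z": 1, "yaw": 0}, {"grip": 1, "x": 29, "y": 0, "z": 1, "yaw": 0}]'

```text
clock: 8.5
tool_pos: [0.5131, 0.0457, 0.2052]
eef_rot: [[0.006, -1.0, -0.003], [-0.0, -0.003, 1.0], [-1.0, -0.006, -0.0]]
ft_force: [0.2, -0.2, -2.1]
grip_width: 0.271
```

```bash
python3 look.py 7
```

```text
8.5 [0.51312484 0.04572479 0.20519678] [ 0.18005623 -0.1505004  -2.07346823] 0.2710627671800699 [[0.0061, -1.0, -0.0027], [-0.0002, -0.0027, 1.0], [-1.0, -0.0061, -0.0002]]
```

View pics/scene7.png

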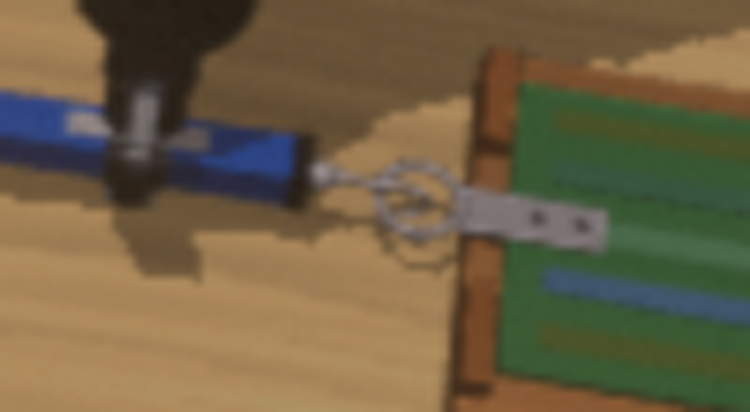

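View pics/side7.png

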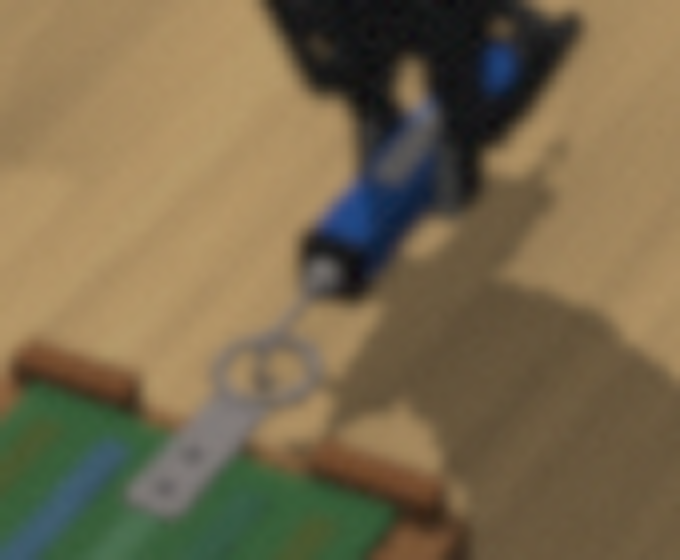

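The hook foot is inside the ring (side crop (263,375), ring centre (268,370)) with no side load. Easing back straight towards −y.

Emit:
jog_arm --increments '[{"grip": 1, "x": 0, "y": 0, "z": -2, "yaw": 0}, {"grip": 1, "x": 0, "y": 0, "z": -4, "yaw": 0}, {"grip": 1, "x": 0, "y": 0, "z": -6, "yaw": 0}, {"grip": 1, "x": 0, "y": 0, "z": -8, "yaw": 0}, {"grip": 1, "x": 0, "y": 0, "z": -10, "yaw": 0}, {"grip": 1, "x": 0, "y": 0, "z": -12, "yaw": 0}, {"grip": 1, "x": 0, "y": 0, "z": -14, "yaw": 0}, {"grip": 1, "x": 0, "y": 0, "z": -16, "yaw": 0}]'

```text
clock: 9.4
tool_pos: [0.5131, 0.0295, 0.2051]
eef_rot: [[0.006, -1.0, -0.003], [-0.0, -0.003, 1.0], [-1.0, -0.006, -0.0]]
ft_force: [0.2, 0.2, -2.1]
grip_width: 0.271
```

Emit:
jog_arm --increments '[{"grip": 1, "x": 0, "y": 0, "z": -1, "yaw": 0}, {"grip": 1, "x": 0, "y": 0, "z": -2, "yaw": 0}, {"grip": 1, "x": 0, "y": 0, "z": -3, "yaw": 0}, {"grip": 1, "x": 0, "y": 0, "z": -4, "yaw": 0}, {"grip": 1, "x": 0, "y": 0, "z": -5, "yaw": 0}, {"grip": 1, "x": 0, "y": 0, "z": -6, "yaw": 0}, {"grip": 1, "x": 0, "y": 0, "z": -7, "yaw": 0}, {"grip": 1, "x": 0, "y": 0, "z": -8, "yaw": 0}]'

```text
clock: 10.2
tool_pos: [0.5132, 0.0216, 0.2051]
eef_rot: [[0.006, -1.0, -0.003], [0.0, -0.003, 1.0], [-1.0, -0.006, 0.0]]
ft_force: [-0.5, 4.0, -1.5]
grip_width: 0.272
```

```bash
python3 look.py 8; python3 -c "
from h import *
c=robot.capture('wrist');save(c,'w8')"
```

```text
10.2 [0.51315308 0.021569   0.20510392] [-0.51292366  4.04018697 -1.51165013] 0.27235865685741456 [[0.006, -1.0, -0.0028], [0.0001, -0.0028, 1.0], [-1.0, -0.006, 0.0001]]
```

View pics/scene8.png

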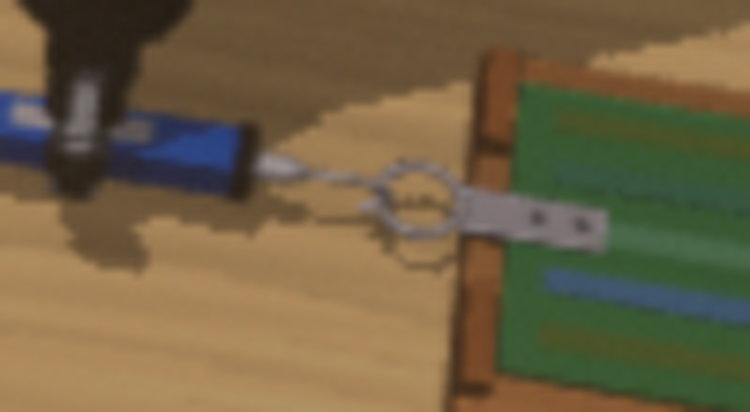

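View pics/w8.png

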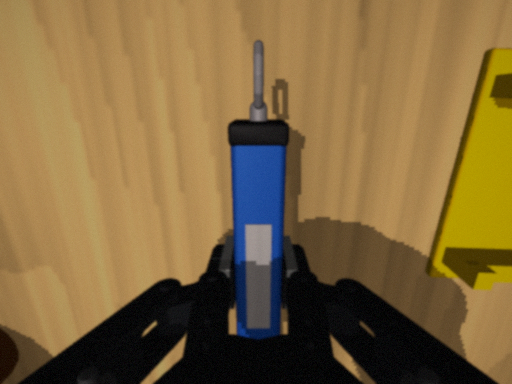

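The hook has seated: the force is about 4 N, the scene crop shows the rod emerging at (275,165), and the grip hasn't slipped in the wrist view. Drawing on steadily.

Emit:
jog_arm --increments '[{"grip": 1, "x": 0, "y": 0, "z": -2, "yaw": 0}, {"grip": 1, "x": 0, "y": 0, "z": -4, "yaw": 0}, {"grip": 1, "x": 0, "y": 0, "z": -6, "yaw": 0}, {"grip": 1, "x": 0, "y": 0, "z": -8, "yaw": 0}, {"grip": 1, "x": 0, "y": 0, "z": -10, "yaw": 0}, {"grip": 1, "x": 0, "y": 0, "z": -12, "yaw": 0}, {"grip": 1, "x": 0, "y": 0, "z": -14, "yaw": 0}, {"grip": 1, "x": 0, "y": 0, "z": -16, "yaw": 0}]'

```text
clock: 11.15
tool_pos: [0.5132, 0.0057, 0.2051]
eef_rot: [[0.006, -1.0, -0.003], [0.001, -0.003, 1.0], [-1.0, -0.006, 0.001]]
ft_force: [0.2, 7.3, -3.0]
grip_width: 0.268
```

```bash
python3 look.py 9
```

```text
11.15 [0.51321419 0.00574268 0.20507894] [ 0.22789069  7.34170119 -2.95590843] 0.26783890838841157 [[0.0063, -1.0, -0.0027], [0.001, -0.0027, 1.0], [-1.0, -0.0063, 0.001]]
```

View pics/scene9.png

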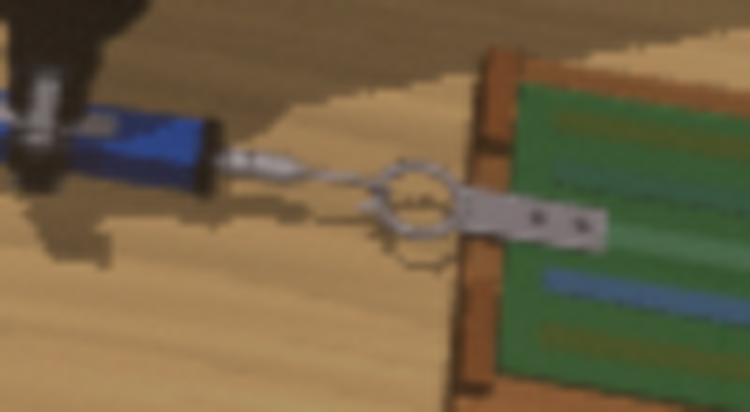

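View pics/side9.png

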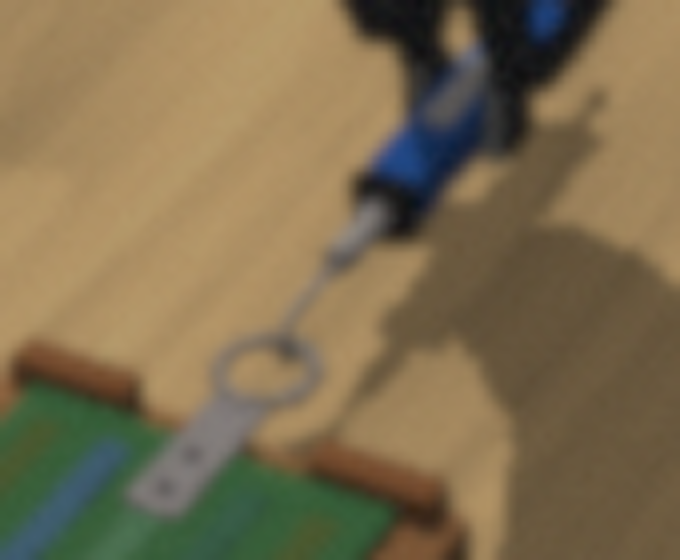

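```bash
python3 - <<'E'
from h import *
import pickle
c=pickle.load(open('scene9.pkl','rb'))
g=lambda u,v:onplane(c,290+u/7.5-.43,170+v/7.5-.43,.05)
a,b=g(219,160),g(300,169);print(a,b,b-a)
c=pickle.load(open('scene8.pkl','rb'));a,b=g(258,164),g(302,169);print(a,b,b-a)
E
```

```text
[0.51692175 0.08069784 0.05      ] [0.51517702 0.11493265 0.05      ] [-0.00174473  0.03423481  0.        ]
[0.5159088  0.09718273 0.05      ] [0.51501947 0.11576596 0.05      ] [-0.00088932  0.01858322  0.        ]
```

Emit:
jog_arm --increments '[{"grip": 1, "x": 0, "y": 0, "z": -2, "yaw": 0}, {"grip": 1, "x": 0, "y": 0, "z": -4, "yaw": 0}, {"grip": 1, "x": 0, "y": 0, "z": -6, "yaw": 0}, {"grip": 1, "x": 0, "y": 0, "z": -8, "yaw": 0}, {"grip": 1, "x": 0, "y": 0, "z": -10, "yaw": 0}, {"grip": 1, "x": 0, "y": 0, "z": -12, "yaw": 0}, {"grip": 1, "x": 0, "y": 0, "z": -14, "yaw": 0}, {"grip": 1, "x": 0, "y": 0, "z": -14, "yaw": 0}]'

```text
clock: 12.05
tool_pos: [0.5133, -0.0076, 0.2048]
eef_rot: [[0.007, -1.0, -0.003], [0.003, -0.003, 1.0], [-1.0, -0.007, 0.003]]
ft_force: [0.6, 9.2, -2.7]
grip_width: 0.268
```

```bash
python3 look.py 10
```

```text
12.05 [ 0.5132672  -0.0076493   0.20482966] [ 0.6390936   9.1968067  -2.74879073] 0.26826961399752275 [[0.0066, -1.0, -0.0028], [0.0033, -0.0028, 1.0], [-1.0, -0.0066, 0.0033]]
```

View pics/scene10.png

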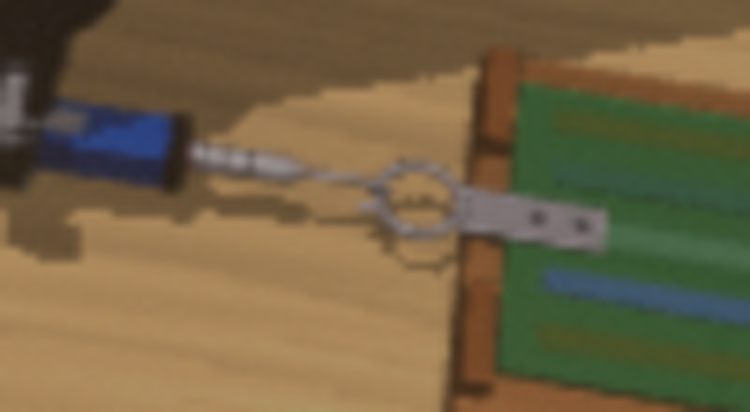

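View pics/side10.png

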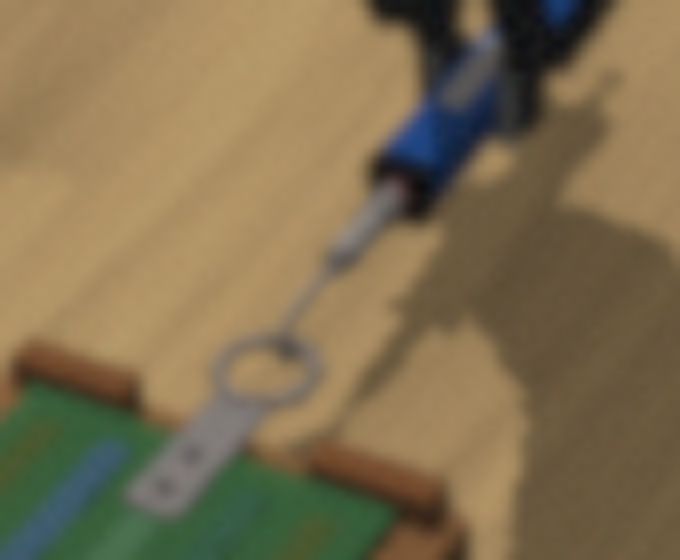

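The red band has just begun to show at the mouth (side crop (400,188)), so the draw is about 35–37 mm. Another 6 mm, slowly.

Emit:
jog_arm --increments '[{"grip": 1, "x": 0, "y": 0, "z": -1.5, "yaw": 0}, {"grip": 1, "x": 0, "y": 0, "z": -3, "yaw": 0}, {"grip": 1, "x": 0, "y": 0, "z": -4.5, "yaw": 0}, {"grip": 1, "x": 0, "y": 0, "z": -6, "yaw": 0}, {"grip": 1, "x": 0, "y": 0, "z": -6, "yaw": 0}, {"grip": 1, "x": 0, "y": 0, "z": -6, "yaw": 0}]'

```text
clock: 12.75
tool_pos: [0.5133, -0.0125, 0.2045]
eef_rot: [[0.007, -1.0, -0.003], [0.006, -0.003, 1.0], [-1.0, -0.007, 0.006]]
ft_force: [0.3, 10.7, -2.6]
grip_width: 0.267
```

```bash
cat > look2.py <<'E'
from h import *
import pickle,sys
k=sys.argv[1]
F=[]
for i in range(6):
  for n in ('side','scene'):
    c=robot.capture(n); F.append(robot.state()['ft_force'])
    if i==5:
      pickle.dump(c,open(n+k+'.pkl','wb'))
      b=(215,225,250,260) if n=='side' else (175,290,205,350)
      f=16 if n=='side' else 13
      cv2.imwrite('pics/z%s%s.png'%(n,k),cv2.resize(c['img'][b[0]:b[2],b[1]:b[3]],None,fx=f,fy=f,interpolation=cv2.INTER_CUBIC)[:,:,::-1])
s=robot.state();print(s['clock'],s['tool_pos'],np.round(np.mean(F,0),2),np.round(np.std(F,0),2),s['grip_width'])
E
python3 look2.py 11
```

```text
13.35 [ 0.51329541 -0.01249137  0.20449948] [-0.07 10.62 -3.3 ] [0.37 0.46 0.46] 0.271158109268856
```

View pics/zside11.png

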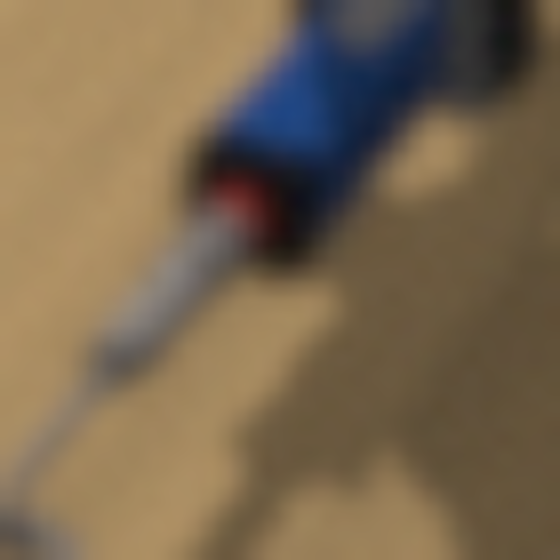

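View pics/zscene11.png

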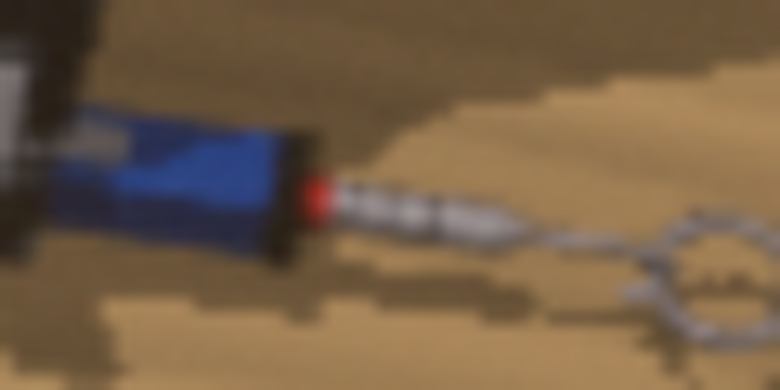

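The band shows about 7 mm of its 10 mm, and the mean force is 10.6 N, giving a draw of about 39–41 mm. It needs roughly 4–5 mm more.

Emit:
jog_arm --increments '[{"grip": 1, "x": 0, "y": 0, "z": -1, "yaw": 0}, {"grip": 1, "x": 0, "y": 0, "z": -2, "yaw": 0}, {"grip": 1, "x": 0, "y": 0, "z": -3, "yaw": 0}, {"grip": 1, "x": 0, "y": 0, "z": -4, "yaw": 0}, {"grip": 1, "x": 0, "y": 0, "z": -5, "yaw": 0}, {"grip": 1, "x": 0, "y": 0, "z": -5, "yaw": 0}, {"grip": 1, "x": 0, "y": 0, "z": -5, "yaw": 0}]'

```text
clock: 14.05
tool_pos: [0.5133, -0.0163, 0.2041]
eef_rot: [[0.007, -1.0, -0.004], [0.009, -0.004, 1.0], [-1.0, -0.007, 0.009]]
ft_force: [0.0, 10.8, -3.0]
grip_width: 0.271
```

```bash
python3 look2.py 12
```

```text
14.65 [ 0.51332003 -0.0162952   0.2040725 ] [ 0.04 11.58 -3.41] [0.64 0.5  0.61] 0.27313207641140796
```

View pics/zside12.png

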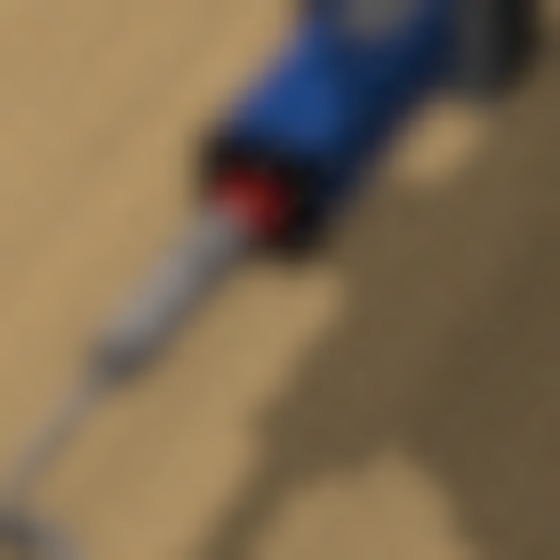

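View pics/zscene12.png

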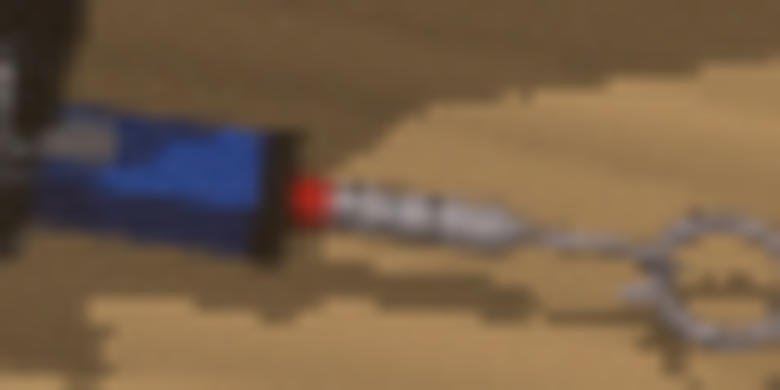

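```bash
python3 - <<'E'
from h import *
import pickle
from scipy.ndimage import map_coordinates
for k in ('11','12'):
    c=pickle.load(open('scene%s.pkl'%k,'rb'))
    ys=np.arange(.060,.125,.0015)
    r=[]
    for y in ys:
        u,v=proj(c,(.5145,y,.053)); r.append([map_coordinates(c['img'][...,i].astype(float),[[v],[u]],order=1)[0] for i in range(3)])
    r=np.array(r)
    print(k);print([(int(y*1e4)/10,*map(int,p)) for y,p in zip(ys,r)])
E
```

```text
11
[(60.0, 67, 36, 27), (61.5, 86, 37, 28), (63.0, 112, 42, 31), (64.5, 140, 46, 36), (66.0, 147, 62, 53), (67.5, 149, 80, 74), (69.0, 147, 98, 94), (70.5, 143, 115, 112), (72.0, 138, 121, 118), (73.5, 131, 117, 112), (75.0, 130, 117, 112), (76.5, 137, 124, 119), (78.0, 142, 129, 124), (79.5, 140, 127, 121), (81.0, 138, 124, 119), (82.5, 134, 120, 115), (84.0, 129, 116, 112), (85.5, 134, 122, 119), (87.0, 140, 129, 126), (88.5, 139, 127, 124), (90.0, 137, 124, 121), (91.5, 130, 118, 114), (93.0, 122, 110, 105), (94.5, 126, 114, 108), (96.0, 138, 125, 119), (97.5, 144, 131, 125), (99.0, 145, 132, 127), (100.5, 145, 132, 127), (102.0, 144, 131, 126), (103.5, 144, 131, 126), (105.0, 144, 131, 127), (106.5, 144, 131, 128), (108.0, 143, 129, 125), (109.5, 141, 127, 121), (111.0, 140, 123, 112), (112.5, 138, 119, 104), (114.0, 139, 117, 99), (115.5, 138, 116, 94), (117.0, 139, 115, 91), (118.5, 139, 113, 87), (120.0, 140, 114, 86), (121.5, 142, 115, 87), (123.0, 143, 116, 87), (124.5, 142, 115, 86)]
12
[(60.0, 112, 38, 26), (61.5, 138, 39, 26), (63.0, 146, 45, 32), (64.5, 152, 50, 38), (66
[... 219 characters left out ...]
, (81.0, 136, 122, 118), (82.5, 132, 119, 114), (84.0, 128, 116, 110), (85.5, 135, 124, 120), (87.0, 143, 131, 128), (88.5, 142, 130, 127), (90.0, 140, 127, 124), (91.5, 132, 119, 116), (93.0, 122, 110, 105), (94.5, 126, 114, 108), (96.0, 139, 126, 120), (97.5, 146, 133, 127), (99.0, 148, 134, 129), (100.5, 148, 134, 129), (102.0, 147, 133, 127), (103.5, 146, 132, 126), (105.0, 145, 132, 127), (106.5, 143, 131, 128), (108.0, 142, 129, 124), (109.5, 140, 126, 121), (111.0, 138, 122, 111), (112.5, 135, 117, 102), (114.0, 136, 115, 97), (115.5, 135, 113, 91), (117.0, 136, 113, 88), (118.5, 138, 112, 85), (120.0, 139, 113, 84), (121.5, 141, 114, 85), (123.0, 142, 115, 85), (124.5, 143, 115, 85)]
```

The estimates of the draw are 42.3 mm from the force, 43 mm from geometry and 45.4 mm from the image profile, where the band is practically all out. A 1 mm nudge will put it safely on the mark, then I'll settle and check.

Emit:
jog_arm --increments '[{"grip": 1, "x": 0, "y": 0, "z": -0.5, "yaw": 0}, {"grip": 1, "x": 0, "y": 0, "z": -1, "yaw": 0}, {"grip": 1, "x": 0, "y": 0, "z": -1.5, "yaw": 0}, {"grip": 1, "x": 0, "y": 0, "z": -1.5, "yaw": 0}, {"grip": 1, "x": 0, "y": 0, "z": -1.5, "yaw": 0}]'

```text
clock: 15.15
tool_pos: [0.5133, -0.0166, 0.2036]
eef_rot: [[0.008, -1.0, -0.005], [0.012, -0.005, 1.0], [-1.0, -0.008, 0.012]]
ft_force: [-0.9, 12.1, -3.8]
grip_width: 0.276
```

```bash
python3 look2.py 13; python3 look2.py 14; python3 -c "
from h import *
c=robot.capture('wrist');save(c,'w14');print(np.round(robot.state()['eef_rot'],3).tolist())"
```

```text
15.75 [ 0.51332745 -0.01660566  0.20361754] [-0.02 11.66 -3.25] [0.5  0.3  0.56] 0.269951729706307
16.35 [ 0.51333483 -0.01659602  0.20363075] [-0.23 11.66 -3.49] [0.58 0.45 0.35] 0.2715263213252182
[[0.008, -1.0, -0.005], [0.012, -0.005, 1.0], [-1.0, -0.008, 0.012]]
```

View pics/zside14.png

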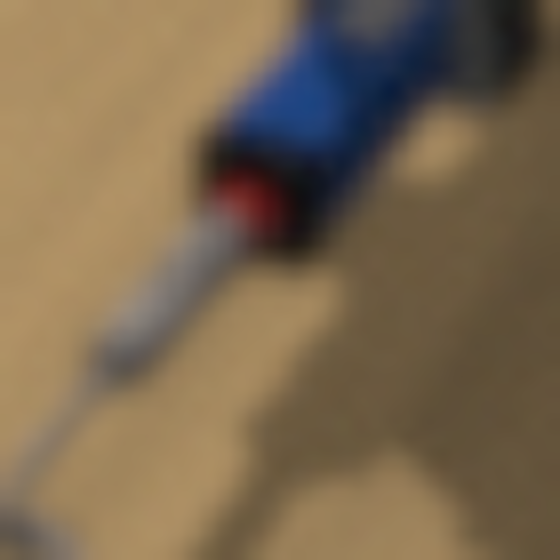

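View pics/zscene14.png

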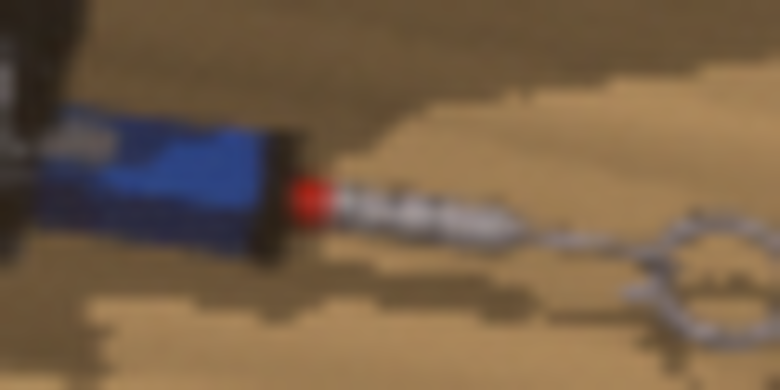

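View pics/w14.png

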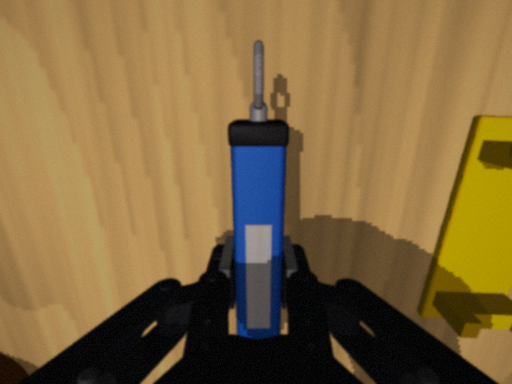

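That call moved the balance only about 0.3 mm because of arm compliance. One more small draw to centre it.

Emit:
jog_arm --increments '[{"grip": 1, "x": 0, "y": 0, "z": -0.5, "yaw": 0}, {"grip": 1, "x": 0, "y": 0, "z": -1, "yaw": 0}, {"grip": 1, "x": 0, "y": 0, "z": -1.5, "yaw": 0}, {"grip": 1, "x": 0, "y": 0, "z": -2, "yaw": 0}, {"grip": 1, "x": 0, "y": 0, "z": -2.2, "yaw": 0}, {"grip": 1, "x": 0, "y": 0, "z": -2.2, "yaw": 0}, {"grip": 1, "x": 0, "y": 0, "z": -2.2, "yaw": 0}]'

```text
clock: 17.1
tool_pos: [0.5133, -0.0176, 0.2032]
eef_rot: [[0.008, -1.0, -0.005], [0.015, -0.005, 1.0], [-1.0, -0.008, 0.015]]
ft_force: [0.8, 11.4, -4.0]
grip_width: 0.275
```

```bash
python3 look2.py 15; python3 look2.py 16; python3 - <<'E'
from h import *
import pickle
from scipy.ndimage import map_coordinates
for k in ('12','14','16'):
    c=pickle.load(open('scene%s.pkl'%k,'rb')); ys=np.arange(.052,.07,.001)
    print(k,[int(map_coordinates(c['img'][...,0].astype(float),[[v],[u]],order=1)[0]) for u,v in (proj(c,(.5145,y,.053)) for y in ys)])
E
```

```text
17.7 [ 0.51335844 -0.01757563  0.20316332] [ 0.19 11.84 -3.38] [0.58 0.31 0.28] 0.2720883261565578
18.3 [ 0.51335973 -0.01755556  0.20319056] [ 0.23 11.78 -3.61] [0.52 0.54 0.41] 0.2742309673399477
12 [44, 45, 47, 49, 57, 68, 80, 95, 112, 129, 142, 146, 150, 153, 152, 150, 149, 146, 143]
14 [44, 45, 47, 48, 56, 67, 78, 93, 109, 126, 139, 144, 149, 152, 152, 152, 151, 148, 145]
16 [46, 47, 49, 50, 59, 71, 83, 97, 114, 130, 142, 146, 149, 151, 150, 149, 148, 143, 138]
```

View pics/zscene16.png

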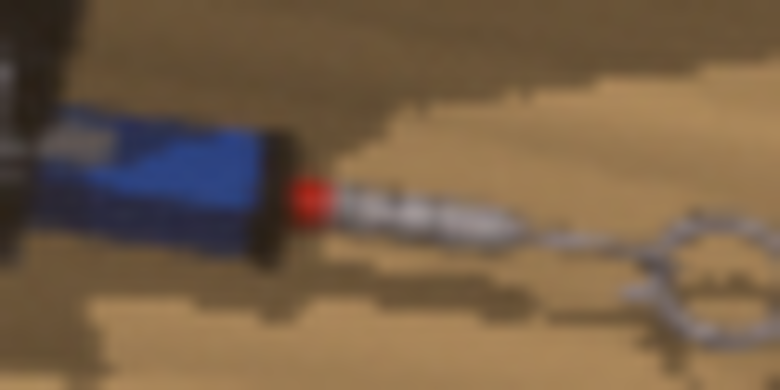

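The red band is fully out at the mouth, the force reads 11.8 N (12 N at the mark), and everything is at rest. Handing in.

```bash
python3 -c "
from h import *
print(robot.hand_in()); s=robot.state();print(s['clock'],s['ft_force'],s['grip_width'])"
```

```text
the job is handed in; nothing more can be done
None
the job is handed in; nothing more can be done
```

I lifted the blue balance off its wooden rest, lowered its hook into the ring and eased it back until the hook seated. I then drew it in small steps to the red band and handed in while still holding the load; no verdict was reported.

**Last checks before handing in (18.3 s):**
- **Pull:** the mean was 11.8 N against 12 N at the mark.
- **Red band:** it shows just fully out of the mouth in the last scene picture.
- **Position:** the tool was still and tilted about 0.015 rad. The balance axis stood about 48 mm above the bench, well clear of it and the rest.
- **Grip:** the housing had not moved in the jaws when last checked in the wrist picture. That was one small draw before the end; the jaw opening stayed the same afterwards.
- **Bottles and jar:** the moves kept well clear of them, but I did not measure them again at the end.

**Disagreement:** the draw came out at about 43 mm from the force and about 45 mm from the image. Both are within 41 to 50 mm. Two final nudges moved the balance less than commanded because the arm gave slightly.

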